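# Fit the crank to the hand mill

## Task

Pick up the loose crank lying on the sideboard, set its toothed hub on the hand mill's upright splined shaft and rock it to and fro under a light push until the teeth mesh and the hub slides fully home on the mill's deck. Be gentle: crank and mill must never bear on each other with more than 40 N. Then wind the crank a good quarter turn clockwise (seen from above) so that the shaft turns with it, let go leaving it seated, and leave the bottle, jar, saucer and cups where they stand.

Things in the scene. Friction and masses are not known exactly. Their poses are not given: they have to be found in the camera images.
- crank: Loose steel crank, 0.25 to 0.36 kg, lying upright, bore down. Origin: centre of its hub's underside, on the bore axis; z up along that axis, x along the arm. Hub: square block 50 x 50 mm, 48 mm tall. Arm: 14 mm wide, 35 to 42 mm above the origin, from the hub out to x = 101 mm; at x = 91 mm a wooden knob 24 mm across stands on it, up to 76 mm above the origin.
- crank_grip (a point): Good grasp point: middle of the crank's hub, 30 mm above its underside. Axes as the crank's. Take it by the two flat sides facing +y and -y, 50 mm apart.
- crank_bore (a point): Mouth of the crank's bore, in the hub's underside (same point and axes as the crank's origin). Bore 40 mm across, 28 mm deep, with four straight teeth pointing inwards: 14 mm wide, tips 15 mm from the axis, from the underside to 16 mm up, at 45, 135, 225 and 315 degrees from x. It meshes with the shaft at any of four angles, 90 degrees apart.
- mill: Hand mill that does not move: rubber foot 110 mm across, glass catch jar 80 mm across, green body up to 88 mm across narrowing to a round flat deck 64 mm across at 130 mm height, from which the splined shaft stands up. Origin: centre of the foot's underside; z up along the shaft's axis; the x and y directions mean nothing.
- mill_deck (a point): Centre of the mill's deck, on the shaft's axis, z up, 130 mm above the sideboard. Fully home, the hub's underside stands on the deck; with teeth on teeth it stands 16 mm above it. Once meshed the play is about 0.6 mm, or 0.04 rad either way.
- shaft_tip (a point): Top of the splined steel shaft, 25 mm above the deck, z up. Four straight teeth 10 mm wide, tips 19 mm and roots 14 mm from the axis, run from the deck to 16 mm above it; above them a round brass nose (radius 14 mm narrowing to 9 mm) centres the bore. The teeth's angle about the axis differs every time, is not tied to any axes or joint value given here, and must be felt for.
- shaft (a joint): Turn of the splined shaft in rad, counted from where it stood at the start (0), growing clockwise seen from above. Turns either way by several rad, stiffly: about 0.24 N m of steady drag, and stays where it is left. Turning it loads the teeth, which counts in the force between crank and mill: about 15 N in all at that drag.
- rum_bottle: Sealed amber bottle 72 mm across, 240 mm tall, loose; origin centre of its base, z up. A bystander.
- glass_jar: Empty glass jar with twist cap, 84 mm across, 120 mm tall, loose; origin centre of its base, z up. A bystander.
- saucer: White ceramic saucer 140 mm across, 18 mm tall, loose; origin centre of its base. A bystander.
- cups: Three nested clear plastic cups as one stack, 75 mm across, 115 mm tall, loose; origin centre of the base, z up. A bystander.
Things that resemble listed ones, but are neither listed nor needed, are in the scene too. What is shaped like the crank but blue or turquoise is not meant. There is more than one size of the mill; the job needs the smaller.

How it is judged:
On the way, in this order (a step that is already met when the one before it is completed fails the run):
1. the crank's teeth are meshed and its hub is fully home on the mill's deck (z of crank in the frame of mill between 0.125 and 0.133 m and horizontal distance between crank and mill below 0.004 m and angle between crank's own z axis and vertical below 0.07 rad), for 0.2 s.
2. the shaft has been wound clockwise by the crank, a good quarter turn (at least 0.9 rad past where it stood at the start) (value of joint shaft above 0.9 rad), for 0.1 s.
At the end, for the whole second after the job is handed in: The crank is let go and at rest on the shaft, hub within 3 mm of the mill's deck, within 4 mm of the shaft's axis and upright within 0.07 rad, and the shaft stands at least 0.9 rad clockwise of where it started (all of step 1 and value of joint shaft above 0.9 rad and linear speed of crank below 0.02 m/s); the robot touches nothing.
It fails at once if crank and mill bear on each other with more than 40 N (contact force between crank and mill above 40 N).
It fails at once if the bottle, jar, saucer or cups are moved more than 20 mm (distance of any of rum_bottle, glass_jar, saucer, cups from where it was at the start of the episode above 0.02 m).
It also fails if it takes over 72 s, if anything falls off the work surface, if the arm or the gripper's body presses on something with over 40 N, if the wrist force passes 120 N, or if a joint passes its speed limit or range.

## Robot

A 7-joint arm with a two-finger parallel gripper is mounted at the origin on the work surface. World frame = base frame: x ahead of the robot, y to its left, z up, the work surface at z = 0. Lengths are in m, angles in rad, forces in N, time in s.
With the tool pointing down it reaches from about 0.425 to 1.025 m from the base axis. Payload 9.4 kg.
Tool frame: the origin (TCP) lies between the finger pads; the fingertips stand 11 mm ahead of it and the grasp point (between the pads) lies 8 mm behind it; y points along the fingers, x is the direction in which the jaws open and shut, and the axes are right-handed (so a half turn about y gives the same grasp; the last joint's range is limited). The gripper opens to 93 mm and grips with 3 to 60 N. Pads are 15 mm wide; open, the fingers measure 128 mm over their backs; the gripper's body (75 mm by 188 mm) begins 65 mm behind the grasp point.
Start: joints at [-1.315, 0.599, -0.003, 1.599, 0.002, 0.943, -0.08], TCP at [0.237, 0.685, 0.23] pointing down, gripper open.
Joint ranges: [-2.57, 2.57], [-0.35, 1.97], [-1.29, 1.29], [0.11, 2.56], [-1.05, 4.19], [0.11, 1.86], [-2.63, 2.63]. Speed limits (rad/s): [2.22, 2.22, 3.01, 3.01, 3.14, 3.14, 3.14].

## Interface

Orientations are given as a 3x3 rotation matrix whose columns are the frame's x, y, z axes.
In Python, from bench import monitor, optics, close_job gives the robot as it stands.
- The arm moves only by the tool carry_out, never from a script. Its argument "targets" is a list of rows, each a list of 7 numbers: the shift along the tool's x, y, z in mm, then the turn, a rotation vector about the tool's x, y, z in degrees, then the finger opening in mm, from 0 to 93. A call has 1 to 20 rows; each row is the pose to reach, as a shift and turn from the pose commanded when the call began, along the tool's axes at that moment; what a row does not reach only later rows make up. A row lasts 1/10 s, in which the tool goes at most 50 mm and 8.59 degrees, less where a joint would pass 70% of its speed; a pose out of reach is approached as far as the arm can. A call with a gripper value outside its range is refused whole. The fingers move at their own pace and stop on an object; "force" is the grip in N (left out, the last holds). Time passes only in rows, so rows that repeat a pose let the fingers close. It gives the time, the measured TCP pose, the force and the opening at its end, in the units of the state.
- monitor.get_state(): the state, without advancing time (a new reading comes with each control period).
- optics.snapshot(name): name is "scene" or "top"; returns (picture, depth): 480x640x3 uint8, red, green, blue; 480x640 float32, m along the optical axis (not along the pixel's ray), 0 where there is no reading.
- optics.calibration(name): a dict with "vfov" (degrees; the focal length in pixels is half the picture's height over the tangent of half this angle, whatever the lens; pixels are square), "cx", "cy" (the principal point, pixels), "view" (4x4, takes a point from world to camera coordinates). Camera axes: x right, y up, looking along -z (the intrinsics and any distortion apply to the point x, -y, -z); pixel columns grow to the right and rows downward; lengths in m; the calibration is good to about 2 mm. A picture is of the moment at which its call begins. calibration takes no time and is no camera call.
- close_job(): hands the job in, once; it reports no verdict.
Trained networks look in the newest picture that a camera, given by its name, has taken for a name from the list of things; names that differ only in an ending like _2 or _b are one class to them, and where a whole thing is asked for, a point or a joint stands for the part that bears it (a point fixed in the world has none). Each returns a list of dicts, best first, with "confidence" (0 to 1); they miss things now and then, are a little off and sometimes report something else, mostly with a low value. They report only what shows in the picture. A call takes as long as a camera call. They do not tell look-alikes from the thing itself.
- optics.find_in(camera, query): "location" ([row, column] as shares, 0 to 1, of the picture: columns of its width, rows of its height, amid what is visible of it).
The state is a dict: "t": time; "joint_positions": joint angles; "joint_velocities": joint speeds; "effort": joint torques, N m; "eef_pos": TCP position; "ee_rot": TCP orientation; "wrist_force": force on the tool from outside, world axes, zero at the start; "torque": the same for the moment, N m; "opening": finger opening in m.
Only numpy, scipy, OpenCV 4.12 (cv2) and the standard library are available. Lean on these libraries where they do the work, as an engineer would, in place of code of your own. Each camera call takes 0.05 s, during which the arm holds its last target. There are 200 camera calls.

## Working session

There is one attempt and no reset: what is moved stays moved. The work goes in short steps, Python scripts to look and compute and a tool call to move; the robot and the scene stay as the last step left them, time stands still between calls to the robot, and variables do not carry over. Pictures are saved under pics/ and viewed, about 8 in all and at most 12, crops included, and the job is handed in when it is done.

Besides the shell and the picture viewer there is one more tool, called after "Emit:" as a command line: name --pt "numbers of a row" for each row, then --argument value for the rest. carry_out: Moves the arm, as the interface text tells. Its arguments: {"type":"object","properties":{"targets":{"type":"array"},"force":{"type":"number"}},"required":["targets"]}

```bash
mkdir -p pics; ls
cat > h.py <<'E'
import numpy as np, cv2, pickle
from bench import monitor, optics, close_job
def snap(n):
    p,d=optics.snapshot(n); np.savez(f'{n}.npz',p=p,d=d); return p,d
def load(n):
    z=np.load(f'{n}.npz'); return z['p'],z['d']
def cal(n):
    c=optics.calibration(n); f=240/np.tan(np.radians(c['vfov'])/2); return c,f,np.linalg.inv(np.array(c['view']))
def p2w(n,r,c_,depth):
    c,f,iv=cal(n); r=np.asarray(r,float);c_=np.asarray(c_,float)
    x=(c_-c['cx'])/f*depth; y=-(r-c['cy'])/f*depth
    P=np.stack([x,y,-depth*np.ones_like(x),np.ones_like(x)],-1); return (P@iv.T)[...,:3]
def cloud(n):
    p,d=load(n); r,c=np.mgrid[0:480,0:640]; return p,d,p2w(n,r,c,d)
E
python3 - <<'E'
from h import *
for n in('scene','top'):
    p,d=snap(n); cv2.imwrite(f'pics/{n}0.png',p[...,::-1])
    c=optics.calibration(n); print(n,{k:(np.round(v,3).tolist() if k=='view' else v) for k,v in c.items()})
    for q in('crank','mill'):
        for o in optics.find_in(n,q):
            r,cc=o['location'][0]*480,o['location'][1]*640
            dd=d[int(r),int(cc)]; print(q,round(o['confidence'],2),round(r),round(cc),p2w(n,r,cc,dd).round(3))
print(monitor.get_state())
E
```

```text
pics
scene {'vfov': 45.89843824661893, 'cx': 313.0834602844016, 'cy': 242.5674080740937, 'view': [[0.533, 0.846, 0.013, -0.282], [-0.729, 0.452, 0.514, 0.315], [0.429, -0.283, 0.858, -1.923], [0.0, 0.0, 0.0, 1.0]]}
crank 0.91 258 244 [ 0.422 -0.171  0.047]
crank 0.69 297 263 [ 0.558 -0.187  0.044]
crank 0.67 298 185 [ 0.445 -0.372  0.044]
crank 0.62 221 345 [0.504 0.124 0.115]
mill 0.9 162 337 [0.324 0.212 0.139]
mill 0.68 222 343 [0.499 0.122 0.107]
top {'vfov': 55.39784771707886, 'cx': 318.96842083374395, 'cy': 236.90769397799335, 'view': [[0.033, -0.999, -0.001, -0.025], [0.979, 0.032, 0.202, -0.541], [-0.202, -0.008, 0.979, -1.186], [0.0, 0.0, 0.0, 1.0]]}
crank 0.77 278 449 [ 0.441 -0.36   0.049]
crank 0.71 284 376 [ 0.419 -0.164  0.05 ]
crank 0.55 241 379 [ 0.537 -0.171  0.052]
mill 0.83 334 222 [0.278 0.209 0.18 ]
mill 0.66 263 258 [0.454 0.144 0.128]
{'t': 0.3, 'joint_positions': array([-1.31469138,  0.59958016, -0.00250996,  1.59962123,  0.00180285,
        0.94288533, -0.07981242]), 'joint_velocities': array([-1.95722860e-04, -4.04081374e-04,  2.84302933e-05, -2.22460198e-03,
        2.13915674e-03,  3.84448002e-04, -3.40487299e-04]), 'effort': array([-2.38099310e-03, -7.64132881e+01,  1.49405245e+00, -2.52252138e+01,
       -5.24314167e-02,  1.39507052e-02,  1.02999463e-04]), 'eef_pos': array([0.23682003, 0.68508179, 0.22933595]), 'ee_rot': array([[ 3.26676864e-01, -8.23576941e-05, -9.45136085e-01],
       [ 9.45135963e-01, -4.86744749e-04,  3.26676864e-01],
       [-4.86944380e-04, -9.99999878e-01, -8.11690297e-05]]), 'wrist_force': array([-0.19505676, -0.38004917,  0.65984803]), 'torque': array([-0.02761031, -0.02004945,  0.00653221]), 'opening': 0.09264491151039475}
```

View pics/scene0.png

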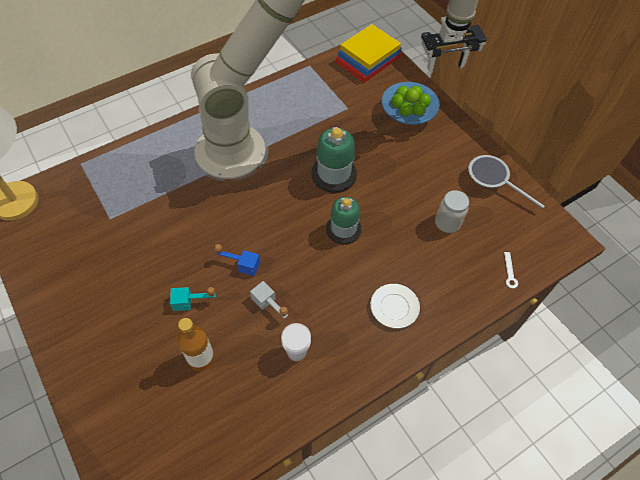

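View pics/top0.png

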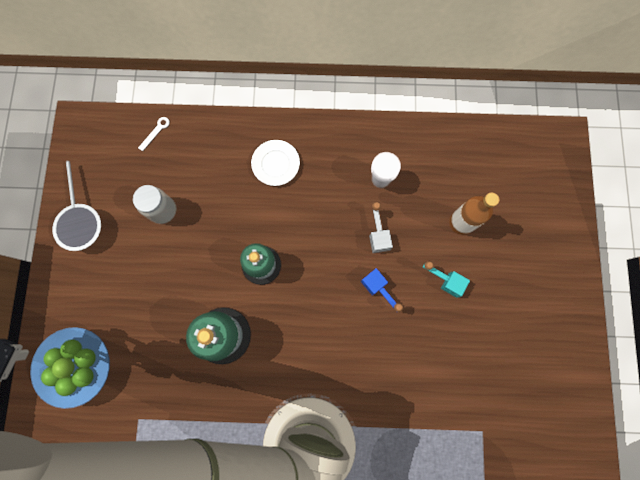

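Run:
```python
from h import *
imgs=[]
for n,cr,ml in(('scene',(297,268),(222,344)),('top',(232,379),(263,258))):
    p,d,W=cloud(n)
    for r,c in(cr,ml):
        imgs.append(cv2.resize(p[r-33:r+33,c-44:c+44,::-1],(400,300),interpolation=cv2.INTER_CUBIC))
    c0=np.array([0.55,-0.175]); near=np.hypot(W[...,0]-c0[0],W[...,1]-c0[1])<.13
    hsv=cv2.cvtColor(p,cv2.COLOR_RGB2HSV); lowsat=hsv[...,1]<70
    m=near&(d>0)&lowsat
    t=m&(W[...,2]>.042)&(W[...,2]<.056)
    k,l,s,ce=cv2.connectedComponentsWithStats(t.astype(np.uint8)); j=1+np.argmax(s[1:,4]); pts=W[l==j]
    rect=cv2.minAreaRect((pts[:,:2]*1000).astype(np.float32)); print(n,'hub',len(pts),rect,'z',np.median(pts[:,2]))
    kn=near&(d>0)&(W[...,2]>.058)&(W[...,2]<.085); kp=W[kn]; print('knob',len(kp),np.median(kp,0).round(4))
    m0=np.array([.46,.14]); mm=(np.hypot(W[...,0]-m0[0],W[...,1]-m0[1])<.09)&(d>0)
    for lo,hi in((.003,.02),(.122,.127),(.127,.133),(.142,.149),(.150,.162)):
        q=W[mm&(W[...,2]>lo)&(W[...,2]<hi)]; 
        if len(q)>3: print('mill',lo,hi,len(q),q.mean(0).round(4),q.min(0).round(4),q.max(0).round(4))
cv2.imwrite('pics/crops0.png',np.vstack([np.hstack(imgs[:2]),np.hstack(imgs[2:])]))
```

```text
scene hub 279 ((549.3372802734375, -179.526123046875), (65.67507934570312, 50.03800582885742), 10.853793144226074) z 0.04727993590441448
knob 57 [ 0.6343 -0.1628  0.0712]
mill 0.003 0.02 476 [0.4807 0.1294 0.009 ] [0.3706 0.0527 0.003 ] [0.5479 0.2284 0.02  ]
mill 0.122 0.127 123 [0.4755 0.1437 0.1247] [0.4317 0.1091 0.1221] [0.5061 0.1884 0.127 ]
mill 0.127 0.133 172 [0.4735 0.1455 0.1299] [0.4348 0.1144 0.1271] [0.5061 0.1837 0.1329]
mill 0.142 0.149 44 [0.4713 0.1483 0.146 ] [0.4479 0.1307 0.142 ] [0.4878 0.1689 0.1489]
mill 0.15 0.162 42 [0.4687 0.1495 0.1536] [0.4561 0.1383 0.1502] [0.4796 0.1661 0.1579]
top hub 397 ((571.4931030273438, -171.04824829101562), (110.59146118164062, 51.06439208984375), 8.681111335754395) z 0.04817655822412781
knob 56 [ 0.6295 -0.158   0.0742]
mill 0.003 0.02 840 [0.4488 0.1317 0.0081] [0.3721 0.0513 0.003 ] [0.5488 0.2282 0.0199]
mill 0.122 0.127 125 [0.467  0.1494 0.1249] [0.4287 0.1122 0.122 ] [0.5064 0.1918 0.127 ]
mill 0.127 0.133 368 [0.4648 0.1521 0.1302] [0.4311 0.1163 0.127 ] [0.5031 0.1881 0.133 ]
mill 0.142 0.149 50 [0.4657 0.153  0.1466] [0.449  0.1346 0.1425] [0.4867 0.1723 0.149 ]
mill 0.15 0.162 85 [0.4682 0.1523 0.1549] [0.4506 0.1392 0.1501] [0.486  0.1667 0.1614]
```

View pics/crops0.png

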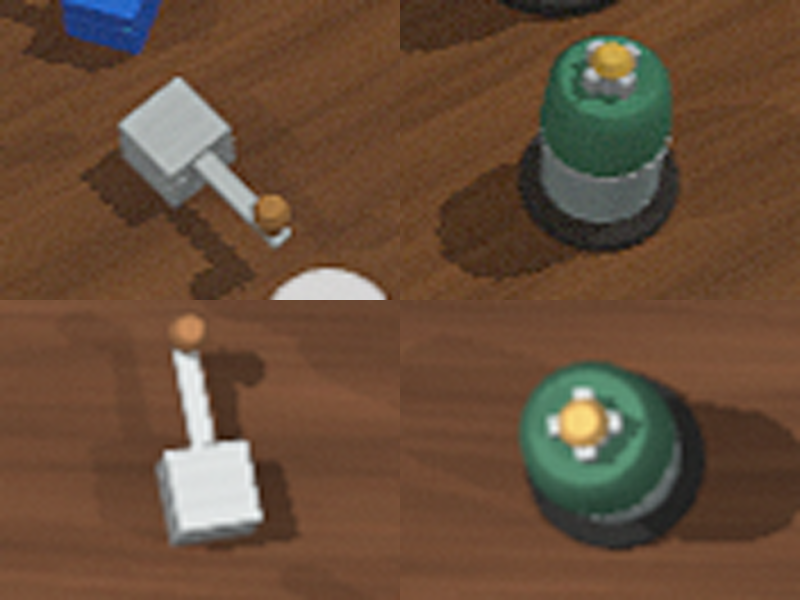

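Run:
```python
from h import *
for n in('scene','top'):
    p,d,W=cloud(n)
    near=np.hypot(W[...,0]-.55,W[...,1]+.175)<.13
    hsv=cv2.cvtColor(p,cv2.COLOR_RGB2HSV)
    t=near&(d>0)&(hsv[...,1]<70)&(W[...,2]>.036)&(W[...,2]<.056)
    k,l,s,ce=cv2.connectedComponentsWithStats(t.astype(np.uint8)); j=1+np.argmax(s[1:,4]); m=(l==j).astype(np.uint8)
    hub=cv2.morphologyEx(m,cv2.MORPH_OPEN,np.ones((11,11),np.uint8)); pts=W[(hub>0)&(abs(W[...,2]-.048)<.006)]
    a=W[(m>0)&(np.hypot(W[...,0]-.548,W[...,1]+.178)>.038)]
    kp=np.median(W[near&(d>0)&(W[...,2]>.06)&(W[...,2]<.085)],0)
    rect=cv2.minAreaRect((pts[:,:2]*1000).astype(np.float32)); c=np.array(rect[0])/1000
    print(n,len(pts),rect,pts.mean(0).round(4),'knob yaw',np.degrees(np.arctan2(*(kp[:2]-c)[::-1])))
    if len(a)>5:
        v=cv2.fitLine(a[:,:2].astype(np.float32),cv2.DIST_L2,0,.01,.01).ravel(); print('arm',len(a),np.degrees(np.arctan2(v[1],v[0])),v)
    ms=(np.hypot(W[...,0]-.468,W[...,1]-.15)<.033)&(d>0)&(W[...,2]>.126)
    br=ms&(hsv[...,1]>120)&(hsv[...,0]<30)&(W[...,2]>.138); te=ms&(hsv[...,1]<60)
    print('brass',W[br].mean(0).round(4),br.sum(),'teeth',W[te].round(3).tolist()[::3])
```

```text
scene 153 ((545.2230834960938, -178.20208740234375), (34.18751525878906, 40.5797233581543), 60.15000534057617) [ 0.5455 -0.1786  0.0474] knob yaw 9.851160078222621
arm 45 5.753677 [ 0.9949621   0.10025191  0.5996512  -0.16860577]
brass [0.4699 0.1473 0.1518] 53 teeth [[0.439, 0.156, 0.129], [0.45, 0.143, 0.146], [0.467, 0.166, 0.15], [0.469, 0.166, 0.147], [0.469, 0.165, 0.143], [0.463, 0.138, 0.141], [0.468, 0.131, 0.148], [0.48, 0.155, 0.144], [0.467, 0.132, 0.14], [0.472, 0.139, 0.141], [0.483, 0.152, 0.145], [0.465, 0.134, 0.131], [0.474, 0.138, 0.138], [0.48, 0.144, 0.142], [0.486, 0.15, 0.145], [0.47, 0.134, 0.132], [0.476, 0.14, 0.135], [0.483, 0.146, 0.138], [0.487, 0.154, 0.138], [0.476, 0.144, 0.127], [0.486, 0.147, 0.137], [0.487, 0.147, 0.132]]
top 0 ((0.0, 0.0), (0.0, 0.0), 0.0) [nan nan nan] knob yaw -14.089243986397637
arm 76 1.8103968 [ 0.9995009   0.03159213  0.6025408  -0.16351399]
brass [0.4657 0.1509 0.1546] 77 teeth [[0.487, 0.159, 0.145], [0.486, 0.15, 0.15], [0.484, 0.153, 0.148], [0.481, 0.158, 0.149], [0.481, 0.15, 0.148], [0.474, 0.137, 0.148], [0.47, 0.167, 0.15], [0.474, 0.134, 0.133], [0.468, 0.167, 0.148], [0.472, 0.135, 0.129], [0.467, 0.137, 0.146], [0.464, 0.172, 0.144], [0.464, 0.137, 0.15], [0.461, 0.17, 0.144], [0.464, 0.136, 0.133], [0.458, 0.143, 0.138], [0.454, 0.156, 0.147], [0.453, 0.148, 0.15], [0.457, 0.144, 0.128], [0.451, 0.151, 0.149], [0.454, 0.146, 0.128], [0.45, 0.152, 0.141], [0.451, 0.145, 0.133], [0.448, 0.15, 0.134]]<stdin>:12: RuntimeWarning: Mean of empty slice.
  ret = um.true_divide(
```

```bash
cat >> h.py <<'E'
from scipy.spatial.transform import Rotation as Rn
def goal(pos,yaw,base=None):
    """tool-frame shift mm / rotvec deg to reach world TCP pos, jaw yaw (deg), pointing straight down; base=(pos,R) commanded"""
    s=monitor.get_state(); p0,R0=base if base else (s['eef_pos'],s['ee_rot'])
    a=np.radians(yaw); x=np.array([np.cos(a),np.sin(a),0]); y=np.array([0,0,-1.]); R1=np.stack([x,y,np.cross(x,y)],1)
    return (R0.T@(np.array(pos)-p0)*1000).round(1).tolist(), np.degrees(Rn.from_matrix(R0.T@R1).as_rotvec()).round(2).tolist()
def st():
    s=monitor.get_state(); R=s['ee_rot']; print('t',round(s['t'],2),'pos',s['eef_pos'].round(4),'yaw',np.degrees(np.arctan2(R[1,0],R[0,0])).round(2),'tilt',R[2].round(4),'F',s['wrist_force'].round(2),'M',s['torque'].round(3),'open',round(s['opening'],4),'q',s['joint_positions'].round(3)); return s
E
python3 -c "
from h import *
print(goal([.52,.28,.33],95))"
```

```text
([-290.4, -100.5, -400.0], [-0.0, -24.07, -0.03])
```

Emit:
carry_out --pt "0 -40 0 0 0 0 93" --pt "-40 -80 -50 0 -5 0 93" --pt "-75 -100 -100 0 -10 0 93" --pt "-110 -100 -150 0 -15 0 93" --pt "-145 -100 -200 0 -20 0 93" --pt "-180 -100 -250 0 -24 0 93" --pt "-215 -100 -300 0 -24 0 93" --pt "-250 -100 -350 0 -24 0 93" --pt "-290 -100 -400 0 -24 0 93" --pt "-290 -100 -400 0 -24 0 93" --pt "-290 -100 -400 0 -24 0 93" --pt "-290 -100 -400 0 -24 0 93" --force 20

```text
t: 1.5
eef_pos: [0.5239, 0.2737, 0.3299]
ee_rot: [[-0.077, 0.002, -0.997], [0.997, -0.003, -0.077], [-0.003, -1.0, -0.002]]
wrist_force: [-0.1, 0.2, 0.6]
opening: 0.0929
```

```bash
python3 -c "
from h import *
st();print(goal([.544,-.179,.15],99))"
```

```text
t 1.5 pos [0.5239 0.2737 0.3299] yaw 94.42 tilt [-0.0027 -1.     -0.0017] F [-0.1   0.16  0.64] M [0.084 0.028 0.032] open 0.0929 q [-0.566  0.338 -0.018  1.795  0.011  1.009  1.059]
([-452.4, 181.1, 15.1], [0.09, -4.58, -0.16])
```

Emit:
carry_out --pt "-50 0 0 0 0 0 93" --pt "-100 0 2 0 -1 0 93" --pt "-150 0 4 0 -2 0 93" --pt "-200 0 6 0 -3 0 93" --pt "-250 20 8 0 -4 0 93" --pt "-300 60 10 0 -4.6 0 93" --pt "-350 100 12 0 -4.6 0 93" --pt "-400 140 14 0 -4.6 0 93" --pt "-452 181 15 0 -4.6 0 93" --pt "-452 181 15 0 -4.6 0 93" --pt "-452 181 15 0 -4.6 0 93" --pt "-452 181 15 0 -4.6 0 93"

```text
t: 2.7
eef_pos: [0.5434, -0.1723, 0.1473]
ee_rot: [[-0.163, -0.002, -0.987], [0.987, 0.0, -0.163], [0.001, -1.0, 0.002]]
wrist_force: [-1.1, 0.7, -0.1]
opening: 0.0928
```

Run:
```python
from h import *
st();print(goal([.544,-.179,.022],99))
im=[]
for n,(r,c) in (('scene',(290,265)),('top',(232,379))):
    p,d=snap(n); im.append(cv2.resize(p[r-45:r+45,c-60:c+60,::-1],(400,300),interpolation=cv2.INTER_CUBIC))
cv2.imwrite('pics/ap.png',np.hstack(im))
```

```text
t 2.7 pos [ 0.5434 -0.1723  0.1473] yaw 99.38 tilt [ 7.0e-04 -1.0e+00  2.4e-03] F [-1.07  0.69 -0.11] M [ 0.089 -0.026 -0.006] open 0.0928 q [ 0.171  0.524  0.052  2.034 -0.047  0.587  1.989]
([-6.8, 125.3, 0.2], [-0.14, 0.38, 0.04])
```

View pics/ap.png

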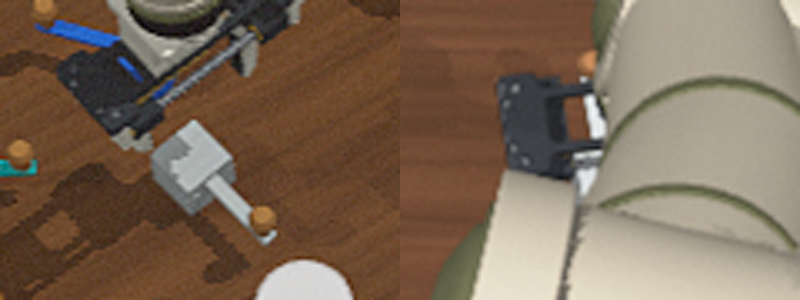

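Emit:
carry_out --pt "0 30 0 0 0 0 93" --pt "0 60 0 0 0 0 93" --pt "0 85 0 0 0 0 93" --pt "0 105 0 0 0 0 93" --pt "0 118 0 0 0 0 93" --pt "0 125 0 0 0 0 93" --pt "0 125 0 0 0 0 93" --pt "0 125 0 0 0 0 93"

```text
t: 3.6
eef_pos: [0.5447, -0.1709, 0.0245]
ee_rot: [[-0.166, 0.001, -0.986], [0.986, -0.0, -0.166], [-0.0, -1.0, -0.001]]
wrist_force: [0.9, -0.2, 0.4]
opening: 0.0933
```

```bash
python3 -c "
from h import *
st()"
```

```text
t 3.6 pos [ 0.5447 -0.1709  0.0245] yaw 99.56 tilt [-4.0e-04 -1.0e+00 -1.1e-03] F [ 0.9  -0.19  0.4 ] M [ 0.013  0.004 -0.04 ] open 0.0933 q [ 0.186  0.717  0.027  2.098 -0.056  0.326  1.998]
```

Emit:
carry_out --pt "-4 1 0 0 0 0 93" --pt "-8 2 0 0 0 0 93" --pt "-8 2 0 0 0 0 75" --pt "-8 2 0 0 0 0 60" --pt "-8 2 0 0 0 0 45" --pt "-8 2 0 0 0 0 40" --pt "-8 2 0 0 0 0 40" --pt "-8 2 0 0 0 0 40" --pt "-8 2 0 0 0 0 40" --pt "-8 2 0 0 0 0 40" --force 30

```text
t: 4.6
eef_pos: [0.5454, -0.1789, 0.0216]
ee_rot: [[-0.166, -0.0, -0.986], [0.986, 0.0, -0.166], [0.0, -1.0, 0.0]]
wrist_force: [0.7, 0.8, 0.8]
opening: 0.05
```

```bash
python3 -c "
from h import *
s=st()"
```

```text
t 4.6 pos [ 0.5454 -0.1789  0.0216] yaw 99.54 tilt [ 2.e-04 -1.e+00  0.e+00] F [0.75 0.75 0.79] M [ 0.213 -0.034 -0.051] open 0.05 q [ 0.201  0.724  0.025  2.09  -0.053  0.328  2.007]
```

Emit:
carry_out --pt "0 -10 0 0 0 0 40" --pt "0 -30 0 0 0 0 40" --pt "0 -60 0 0 0 0 40" --pt "0 -100 0 0 0 0 40" --pt "0 -140 0 0 0 0 40" --pt "0 -180 0 0 0 0 40" --pt "0 -210 0 0 0 0 40" --pt "0 -210 0 0 0 0 40" --pt "0 -210 0 0 0 0 40" --pt "0 -210 0 0 0 0 40"

```text
t: 5.6
eef_pos: [0.5444, -0.1788, 0.2304]
ee_rot: [[-0.166, -0.002, -0.986], [0.986, 0.001, -0.166], [0.001, -1.0, 0.002]]
wrist_force: [0.4, -0.0, -2.8]
opening: 0.0498
```

Run:
```python
from h import *
s=st();print(goal([.4685,.152,.235],99.5))
im=[]
for n in ('scene','top'):
    p,d=snap(n); P=np.append(s['eef_pos'],1); c,f,_=cal(n); q=np.array(c['view'])@P
    u=int(c['cx']+f*q[0]/-q[2]); v=int(c['cy']-f*q[1]/-q[2]); print(n,u,v)
    u=max(60,min(580,u+8)); v=max(45,min(435,v)); im.append(cv2.resize(p[v-45:v+45,u-60:u+60,::-1],(400,300),interpolation=cv2.INTER_CUBIC))
    _,_,W=cloud(n); hs=cv2.cvtColor(p,cv2.COLOR_RGB2HSV)
    L=(W-s['eef_pos'])@s['ee_rot']; m=(d>0)&(abs(L[...,0])<.05)&(L[...,2]<-.05)&(L[...,2]>-.14)&(L[...,1]<.04)&(L[...,1]>-.06)
    k=m&(hs[...,1]>100)&(hs[...,0]<20); a=m&(hs[...,1]<80)
    for nm,z in(('knob',k),('arm',a)):
        if z.sum()>3: print(n,nm,z.sum(),(L[z].mean(0)*1000).round(1),(L[z].min(0)*1000).round(1),(L[z].max(0)*1000).round(1))
cv2.imwrite('pics/lift.png',np.hstack(im))
```

```text
t 5.6 pos [ 0.5444 -0.1788  0.2304] yaw 99.54 tilt [ 9.0e-04 -1.0e+00  2.1e-03] F [ 0.43 -0.02 -2.77] M [ 0.11   0.01  -0.029] open 0.0498 q [ 0.172  0.417  0.064  1.954 -0.037  0.774  1.995]
([338.8, -4.2, 20.1], [-0.12, 0.04, 0.05])
scene 258 260
scene knob 79 [ -1.1 -46.8 -90.5] [-10.2 -59.  -99.5] [ 11.8 -22.1 -78.1]
scene arm 63 [ -0.9 -19.3 -70.1] [ -6.9 -32.8 -97.4] [  7.  -12.4 -50. ]
top 392 222
top knob 25 [ 10.2 -50.7 -84. ] [  6.7 -57.2 -93.4] [ 14.3 -44.5 -76.7]
top arm 39 [  8.6 -26.5 -77. ] [  2.9 -53.7 -97.6] [ 14.5 -15.3 -57. ]
```

View pics/lift.png

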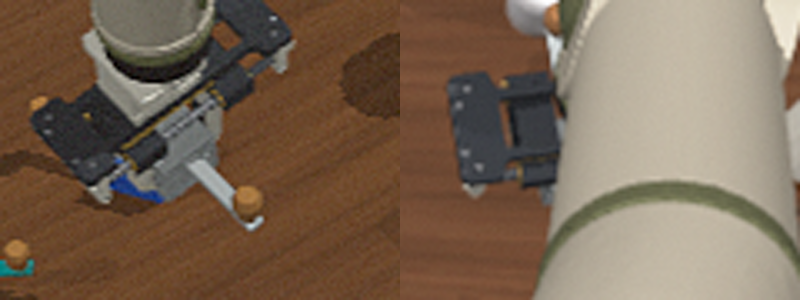

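Emit:
carry_out --pt "30 -4 2 0 0 0 40" --pt "70 -4 4 0 0 0 40" --pt "110 -4 6 0 0 0 40" --pt "150 -4 8 0 0 0 40" --pt "190 -4 10 0 0 0 40" --pt "230 -4 12 0 0 0 40" --pt "265 -4 14 0 0 0 40" --pt "295 -4 16 0 0 0 40" --pt "320 -4 17.5 0 0 0 40" --pt "337.5 -4 18.5 0 0 0 40" --pt "337.5 -4 18.5 0 0 0 40" --pt "337.5 -4 18.5 0 0 0 40" --pt "337.5 -4 18.5 0 0 0 40" --pt "337.5 -4 18.5 0 0 0 40" --pt "337.5 -4 18.5 0 0 0 40"

```text
t: 7.2
eef_pos: [0.4715, 0.1499, 0.2356]
ee_rot: [[-0.164, -0.0, -0.986], [0.986, -0.0, -0.164], [-0.0, -1.0, 0.0]]
wrist_force: [0.1, -0.6, -2.9]
opening: 0.05
```

Run:
```python
from h import *
s=st();print(goal([.470,.151,.205],99.5))
im=[]
for n in ('scene','top'):
    p,d=snap(n); P=np.append(s['eef_pos'],1); c,f,_=cal(n); q=np.array(c['view'])@P
    u=int(c['cx']+f*q[0]/-q[2]); v=int(c['cy']-f*q[1]/-q[2]); print(n,u,v)
    u+=8;v+=10; im.append(cv2.resize(p[v-45:v+45,u-60:u+60,::-1],(400,300),interpolation=cv2.INTER_CUBIC))
    _,_,W=cloud(n); hs=cv2.cvtColor(p,cv2.COLOR_RGB2HSV)
    L=(W-s['eef_pos'])@s['ee_rot']; m=(d>0)&(abs(L[...,0])<.05)&(L[...,2]<-.05)&(L[...,2]>-.14)&(L[...,1]<.04)&(L[...,1]>-.065)
    k=m&(hs[...,1]>100)&(hs[...,0]<20)&(L[...,1]<-.025); a=m&(hs[...,1]<80)
    for nm,z in(('knob',k),('arm',a)):
        if z.sum()>3: print(n,nm,z.sum(),(L[z].mean(0)*1000).round(1),(L[z].min(0)*1000).round(1),(L[z].max(0)*1000).round(1))
cv2.imwrite('pics/over.png',np.hstack(im))
```

```text
t 7.2 pos [0.4715 0.1499 0.2356] yaw 99.45 tilt [-2.e-04 -1.e+00  1.e-04] F [ 0.06 -0.57 -2.89] M [-0.005 -0.019  0.045] open 0.05 q [-4.260e-01  3.170e-01  4.000e-03  2.111e+00 -2.000e-03  7.140e-01
  1.315e+00]
([1.3, 30.6, 1.3], [-0.01, -0.05, -0.01])
scene 349 184
scene knob 74 [ -2.4 -46.4 -90.1] [-11.1 -57.8 -99.4] [ 11.2 -26.2 -77.7]
scene arm 67 [ -1.1 -19.  -72.1] [ -8.  -31.6 -97.4] [  9.4 -11.2 -50.6]
top 249 248
```

View pics/over.png

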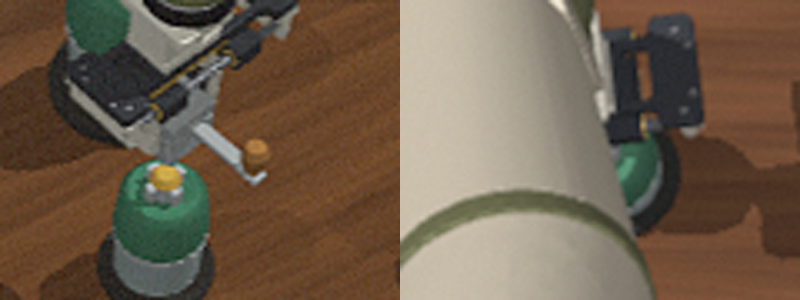

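Emit:
carry_out --pt "0 15 0.5 0 0 0 40" --pt "0 30 1.5 0 0 0 40" --pt "0 42 1.5 0 0 0 40" --pt "0 50 1.5 0 0 0 40" --pt "0 55 1.5 0 0 0 40" --pt "0 55 1.5 0 0 0 40" --pt "0 55 1.5 0 0 0 40" --pt "0 58 1.5 0 0 0 40" --pt "0 60 1.5 0 0 0 40" --pt "0 61 1.5 0 0 0 40" --pt "0 61 1.5 0 0 0 40"

```text
t: 8.4
eef_pos: [0.4698, 0.1505, 0.1745]
ee_rot: [[-0.166, -0.0, -0.986], [0.986, -0.0, -0.166], [-0.0, -1.0, 0.0]]
wrist_force: [0.0, -0.3, -3.0]
opening: 0.05
```

Run:
```python
from h import *
s=st()
```

```text
t 8.4 pos [0.4698 0.1505 0.1745] yaw 99.54 tilt [-1.e-04 -1.e+00  1.e-04] F [ 0.04 -0.32 -2.98] M [ 0.038  0.009 -0.02 ] open 0.05 q [-0.425  0.406 -0.     2.177  0.     0.559  1.312]
```

Emit:
carry_out --pt "0 1 0 0 0 0 40" --pt "0 2 0 0 0 0 40" --pt "0 3 0 0 0 0 40" --pt "0 4 0 0 0 0 40" --pt "0 4 0 0 0 0 40"

```text
t: 8.9
eef_pos: [0.4697, 0.1504, 0.1705]
ee_rot: [[-0.166, -0.0, -0.986], [0.986, -0.0, -0.166], [-0.0, -1.0, 0.0]]
wrist_force: [-0.2, -0.4, -2.2]
opening: 0.0501
```

Emit:
carry_out --pt "0 0.7 0 0 0 0 40" --pt "0 1.5 0 0 0 0 40" --pt "0 2 0 0 0 0 40" --pt "0 2 0 0 0 0 40"

```text
t: 9.3
eef_pos: [0.47, 0.1507, 0.1687]
ee_rot: [[-0.166, 0.0, -0.986], [0.986, 0.0, -0.166], [0.0, -1.0, -0.001]]
wrist_force: [-0.2, 1.3, -2.8]
opening: 0.05
```

Emit:
carry_out --pt "0.5 0.5 0 0 0 0 40" --pt "0.5 1 0 0 0 0 40" --pt "0.5 1 0 0 0 0 40"

```text
t: 9.6
eef_pos: [0.4697, 0.151, 0.1676]
ee_rot: [[-0.166, 0.0, -0.986], [0.986, 0.0, -0.166], [0.0, -1.0, -0.0]]
wrist_force: [0.4, 0.6, -3.6]
opening: 0.0505
```

Emit:
carry_out --pt "0 0.5 0 0 0 0 40" --pt "0 1 0 0 0 0 40" --pt "0 1 0 0 0 0 40"

```text
t: 9.9
eef_pos: [0.4699, 0.1511, 0.1669]
ee_rot: [[-0.166, 0.001, -0.986], [0.986, 0.0, -0.166], [0.0, -1.0, -0.001]]
wrist_force: [0.2, 0.2, 2.2]
opening: 0.0501
```

Emit:
carry_out --pt "0 0.5 0 0 1 0 40" --pt "0 0.5 0 0 2 0 40" --pt "0 0.5 0 0 3 0 40" --pt "0 0.5 0 0 4 0 40" --pt "0 0.5 0 0 4 0 40"

```text
t: 10.4
eef_pos: [0.4699, 0.151, 0.166]
ee_rot: [[-0.096, 0.0, -0.995], [0.995, -0.0, -0.096], [-0.0, -1.0, -0.0]]
wrist_force: [1.1, 0.9, -4.0]
opening: 0.05
```

```bash
python3 -c "
from h import *
st()"
```

```text
t 10.4 pos [0.4699 0.151  0.166 ] yaw 95.48 tilt [-1.e-04 -1.e+00 -3.e-04] F [ 1.12  0.92 -3.97] M [ 0.176 -0.545  0.043] open 0.05 q [-0.441  0.42   0.021  2.185 -0.016  0.536  1.258]
```

Emit:
carry_out --pt "0 0.5 0 0 0 0 40" --pt "0 1 0 0 0 0 40" --pt "0 1 0 0 0 0 40"

```text
t: 10.7
eef_pos: [0.4699, 0.1509, 0.1651]
ee_rot: [[-0.096, 0.0, -0.995], [0.995, -0.0, -0.096], [-0.0, -1.0, -0.0]]
wrist_force: [2.6, 0.5, -2.9]
opening: 0.0499
```

```bash
python3 -c "
from h import *
st()"
```

```text
t 10.7 pos [0.4699 0.1509 0.1651] yaw 95.53 tilt [-1.e-04 -1.e+00 -3.e-04] F [ 2.63  0.45 -2.85] M [ 0.137 -0.569 -0.066] open 0.0499 q [-0.441  0.422  0.02   2.186 -0.016  0.534  1.259]
```

Emit:
carry_out --pt "0 0.7 -0.3 0 0 0 40" --pt "0 1.4 -0.3 0 0 0 40" --pt "0 2 -0.3 0 0 0 40" --pt "0 2 -0.3 0 0 0 40"

```text
t: 11.1
eef_pos: [0.47, 0.1509, 0.1631]
ee_rot: [[-0.096, -0.0, -0.995], [0.995, -0.0, -0.096], [-0.0, -1.0, 0.0]]
wrist_force: [2.3, 0.3, -2.2]
opening: 0.0497
```

```bash
python3 -c "
from h import *
st()"
```

```text
t 11.1 pos [0.47   0.1509 0.1631] yaw 95.53 tilt [-1.e-04 -1.e+00  0.e+00] F [ 2.26  0.31 -2.22] M [ 0.029 -0.566 -0.011] open 0.0497 q [-0.44   0.425  0.02   2.187 -0.016  0.529  1.259]
```

Meshing (underside ~4.5 mm below tooth tops). Lower further, in checked steps.

Emit:
carry_out --pt "0 1 -0.3 0 0 0 40" --pt "0 2 -0.3 0 0 0 40" --pt "0 3 -0.3 0 0 0 40" --pt "0 3 -0.3 0 0 0 40"

```text
t: 11.5
eef_pos: [0.4702, 0.151, 0.16]
ee_rot: [[-0.096, -0.0, -0.995], [0.995, -0.0, -0.096], [-0.0, -1.0, 0.0]]
wrist_force: [2.5, -0.6, -3.0]
opening: 0.05
```

Emit:
carry_out --pt "0 1 0 0 0 0 40" --pt "0 2 0 0 0 0 40" --pt "0 3 0 0 0 0 40" --pt "0 4 0 0 0 0 40" --pt "0 4 0 0 0 0 40"

```text
t: 12.0
eef_pos: [0.4703, 0.151, 0.156]
ee_rot: [[-0.096, -0.0, -0.995], [0.995, -0.0, -0.096], [-0.0, -1.0, 0.0]]
wrist_force: [2.7, 0.3, -3.7]
opening: 0.0498
```

```bash
python3 -c "
from h import *
st()"
```

```text
t 12.0 pos [0.4703 0.151  0.156 ] yaw 95.53 tilt [-0. -1.  0.] F [ 2.73  0.26 -3.7 ] M [ 0.063 -0.469 -0.008] open 0.0498 q [-0.44   0.437  0.019  2.193 -0.016  0.512  1.259]
```

Emit:
carry_out --pt "0 1 -0.3 0 0 0 40" --pt "0 2 -0.3 0 0 0 40" --pt "0 3 -0.3 0 0 0 40" --pt "0 3 -0.3 0 0 0 40"

```text
t: 12.4
eef_pos: [0.4704, 0.151, 0.153]
ee_rot: [[-0.097, -0.0, -0.995], [0.995, -0.0, -0.097], [-0.0, -1.0, 0.0]]
wrist_force: [0.4, -0.2, -2.3]
opening: 0.05
```

Emit:
carry_out --pt "0 0.5 -0.2 0 0 0 40" --pt "0 1 -0.2 0 0 0 40" --pt "0 1.3 -0.2 0 0 0 40" --pt "0 1.3 -0.2 0 0 0 40" --pt "0 1.3 -0.2 0 0 0 40"

```text
t: 12.9
eef_pos: [0.4706, 0.151, 0.1518]
ee_rot: [[-0.096, -0.0, -0.995], [0.995, -0.0, -0.096], [-0.0, -1.0, 0.0]]
wrist_force: [-0.4, -0.2, -3.0]
opening: 0.0501
```

```bash
python3 -c "
from h import *
st()"
```

```text
t 12.9 pos [0.4706 0.151  0.1518] yaw 95.53 tilt [-1.e-04 -1.e+00  3.e-04] F [-0.41 -0.18 -2.96] M [-0.015  0.014  0.006] open 0.0501 q [-0.439  0.445  0.018  2.196 -0.016  0.502  1.26 ]
```

Emit:
carry_out --pt "0 0.4 0 0 0 0 40" --pt "0 0.7 0 0 0 0 40" --pt "0 0.7 0 0 0 0 40" --pt "0 0.7 0 0 0 0 40" --force 45

```text
t: 13.3
eef_pos: [0.4707, 0.151, 0.1516]
ee_rot: [[-0.096, 0.0, -0.995], [0.995, 0.0, -0.096], [0.0, -1.0, -0.0]]
wrist_force: [-1.7, -0.7, 4.5]
opening: 0.0497
```

Emit:
carry_out --pt "-0.1 0 0 0 2 0 40" --pt "-0.2 0 0 0 4 0 40" --pt "-0.3 0 0 0 6 0 40" --pt "-0.35 0 0 0 8 0 40" --pt "-0.35 0 0 0 8 0 40"

```text
t: 13.8
eef_pos: [0.4711, 0.1507, 0.1516]
ee_rot: [[0.046, 0.001, -0.999], [0.999, 0.0, 0.046], [0.0, -1.0, -0.001]]
wrist_force: [-0.5, -1.1, 6.7]
opening: 0.0496
```

```bash
python3 -c "
from h import *
st()"
```

```text
t 13.8 pos [0.4711 0.1507 0.1516] yaw 87.39 tilt [ 1.e-04 -1.e+00 -7.e-04] F [-0.5  -1.1   6.72] M [-0.226  0.363  0.134] open 0.0496 q [-0.469  0.446  0.06   2.198 -0.054  0.499  1.158]
```

Emit:
carry_out --pt "-0.13 -0.3 0 0 3 0 40" --pt "-0.26 -0.3 0 0 6 0 40" --pt "-0.4 -0.3 0 0 9 0 40" --pt "-0.52 -0.3 0.05 0 12 0 40" --pt "-0.65 -0.3 0.1 0 15 0 40" --pt "-0.65 -0.3 0.1 0 15 0 40"

```text
t: 14.4
eef_pos: [0.4709, 0.1497, 0.1516]
ee_rot: [[0.302, 0.0, -0.953], [0.953, -0.001, 0.302], [-0.0, -1.0, -0.001]]
wrist_force: [-0.0, -3.4, 4.2]
opening: 0.0499
```

```bash
python3 -c "
from h import *
st()"
```

```text
t 14.4 pos [0.4709 0.1497 0.1516] yaw 72.41 tilt [-4.e-04 -1.e+00 -6.e-04] F [-0.02 -3.43  4.2 ] M [-0.623  0.088  0.098] open 0.0499 q [-0.524  0.448  0.138  2.202 -0.124  0.499  0.974]
```

Emit:
carry_out --pt "-0.4 0 -0.1 0 3 0 40" --pt "-0.7 0 -0.1 0 6 0 40" --pt "-0.9 0 -0.1 0 9 0 40" --pt "-1.1 0 -0.1 0 12 0 40" --pt "-1.3 0 0 0 15 0 40" --pt "-1.3 0 0 0 15 0 40"

```text
t: 15.0
eef_pos: [0.4704, 0.1487, 0.1516]
ee_rot: [[0.537, 0.0, -0.844], [0.844, -0.0, 0.537], [-0.0, -1.0, -0.0]]
wrist_force: [-0.4, -2.5, 3.5]
opening: 0.0497
```

```bash
python3 -c "
from h import *
st()"
```

```text
t 15.0 pos [0.4704 0.1487 0.1516] yaw 57.52 tilt [-1.e-04 -1.e+00 -4.e-04] F [-0.44 -2.51  3.54] M [-0.484  0.153  0.074] open 0.0497 q [-0.577  0.452  0.214  2.207 -0.194  0.5    0.792]
```

Emit:
carry_out --pt "-0.4 0 -0.1 0 3 0 40" --pt "-0.6 0 -0.1 0 6 0 40" --pt "-0.8 0 -0.1 0 9 0 40" --pt "-1.0 0 -0.1 0 12 0 40" --pt "-1.2 0 0 0 15 0 40" --pt "-1.2 0 0 0 15 0 40"

```text
t: 15.6
eef_pos: [0.4697, 0.1478, 0.1516]
ee_rot: [[0.737, 0.0, -0.676], [0.676, -0.0, 0.737], [0.0, -1.0, -0.0]]
wrist_force: [-0.4, -2.2, 4.9]
opening: 0.0497
```

```bash
python3 -c "
from h import *
st()"
```

```text
t 15.6 pos [0.4697 0.1478 0.1516] yaw 42.56 tilt [ 1.e-04 -1.e+00 -3.e-04] F [-0.42 -2.25  4.88] M [-0.47   0.271  0.071] open 0.0497 q [-0.63   0.458  0.292  2.212 -0.266  0.503  0.61 ]
```

Emit:
carry_out --pt "-0.3 0 -0.2 0 3 0 40" --pt "-0.5 0 -0.2 0 6 0 40" --pt "-0.7 0 -0.2 0 9 0 40" --pt "-0.8 0 -0.2 0 12 0 40" --pt "-1.0 0 -0.1 0 15 0 40" --pt "-1.0 0 -0.1 0 15 0 40"

```text
t: 16.2
eef_pos: [0.4688, 0.1471, 0.1515]
ee_rot: [[0.886, -0.0, -0.463], [0.463, -0.0, 0.886], [-0.0, -1.0, 0.0]]
wrist_force: [-2.3, -1.9, 6.0]
opening: 0.05
```

Emit:
carry_out --pt "-0.2 0 0 0 3 0 40" --pt "-0.3 0 0 0 6 0 40" --pt "-0.4 0 0 0 9 0 40" --pt "-0.6 0 0 0 12 0 40" --pt "-0.6 0 0 0 12 0 40"

```text
t: 16.7
eef_pos: [0.468, 0.1468, 0.1516]
ee_rot: [[0.963, -0.001, -0.268], [0.268, -0.0, 0.963], [-0.001, -1.0, 0.0]]
wrist_force: [-2.8, -2.5, 7.1]
opening: 0.0496
```

```bash
python3 -c "
from h import *
st()"
```

```text
t 16.7 pos [0.468  0.1468 0.1516] yaw 15.57 tilt [-7.e-04 -1.e+00  1.e-04] F [-2.84 -2.53  7.12] M [-0.485  0.588  0.065] open 0.0496 q [-0.727  0.474  0.432  2.221 -0.396  0.519  0.283]
```

Emit:
carry_out --pt "-0.3 -0.4 -0.2 0 -0.5 0 40" --pt "-0.3 -0.5 -0.2 0 -1 0 40" --pt "-0.3 -0.5 -0.2 0 -1 0 45" --pt "-0.3 -0.5 -0.2 0 -1 0 55" --pt "-0.3 -0.5 -0.2 0 -1 0 75" --pt "-0.3 -0.5 -0.2 0 -1 0 93" --pt "-0.3 -0.5 -0.2 0 -1 0 93" --pt "-0.3 -0.5 -0.2 0 -1 0 93" --pt "-0.3 -0.5 -0.2 0 -1 0 93" --pt "-0.3 -0.5 -0.2 0 -1 0 93"

```text
t: 17.7
eef_pos: [0.4683, 0.1465, 0.1519]
ee_rot: [[0.959, 0.0, -0.285], [0.285, -0.0, 0.959], [0.0, -1.0, -0.0]]
wrist_force: [0.5, 0.1, -1.6]
opening: 0.0923
```

```bash
python3 -c "
from h import *
st()"
```

```text
t 17.7 pos [0.4683 0.1465 0.1519] yaw 16.53 tilt [ 1.e-04 -1.e+00 -0.e+00] F [ 0.5   0.1  -1.57] M [-0.086  0.012 -0.005] open 0.0923 q [-0.723  0.473  0.427  2.221 -0.391  0.518  0.294]
```

Emit:
carry_out --pt "0 -10 0 0 0 0 93" --pt "0 -30 0 0 0 0 93" --pt "0 -60 0 0 0 0 93" --pt "0 -100 0 0 0 0 93" --pt "0 -140 0 0 0 0 93" --pt "0 -160 0 0 0 0 93" --pt "30 -160 30 0 0 0 93" --pt "60 -160 70 0 0 0 93" --pt "90 -160 110 0 0 0 93" --pt "120 -160 150 0 0 0 93" --pt "150 -160 200 0 0 0 93" --pt "170 -160 240 0 0 0 93" --pt "170 -160 240 0 0 0 93" --pt "170 -160 240 0 0 0 93" --pt "170 -160 240 0 0 0 93" --pt "170 -160 240 0 0 0 93"

```text
t: 19.3
eef_pos: [0.5632, 0.423, 0.3128]
ee_rot: [[0.959, 0.0, -0.282], [0.282, -0.0, 0.959], [0.0, -1.0, -0.0]]
wrist_force: [-0.3, 0.4, 0.1]
opening: 0.0933
```

Run:
```python
from h import *
s=st(); im=[]
for n,(r,c) in (('scene',(215,350)),('top',(255,265))):
    p,d=snap(n); im.append(cv2.resize(p[r-45:r+45,c-60:c+60,::-1],(400,300),interpolation=cv2.INTER_CUBIC))
    _,_,W=cloud(n); hs=cv2.cvtColor(p,cv2.COLOR_RGB2HSV)
    m=(d>0)&(np.hypot(W[...,0]-.468,W[...,1]-.15)<.045)&(W[...,2]>.172)&(W[...,2]<.19)&(hs[...,1]<70)
    k=(d>0)&(np.hypot(W[...,0]-.468,W[...,1]-.15)<.13)&(np.hypot(W[...,0]-.468,W[...,1]-.15)>.07)&(W[...,2]>.185)&(W[...,2]<.22)
    print(n,m.sum(),W[m].mean(0).round(4),'knob',k.sum(),W[k].mean(0).round(4))
cv2.imwrite('pics/end.png',np.hstack(im))
```

```text
t 19.3 pos [0.5632 0.423  0.3128] yaw 16.4 tilt [ 4.e-04 -1.e+00 -3.e-04] F [-0.3   0.39  0.15] M [-0.078  0.035  0.047] open 0.0933 q [-1.049  0.546  0.532  1.582 -0.301  1.095 -0.156]
scene 257 [0.4701 0.1479 0.1775] knob 59 [0.4987 0.0621 0.1998]
top 463 [0.4681 0.1497 0.1786] knob 77 [0.4944 0.0659 0.2032]
```

View pics/end.png

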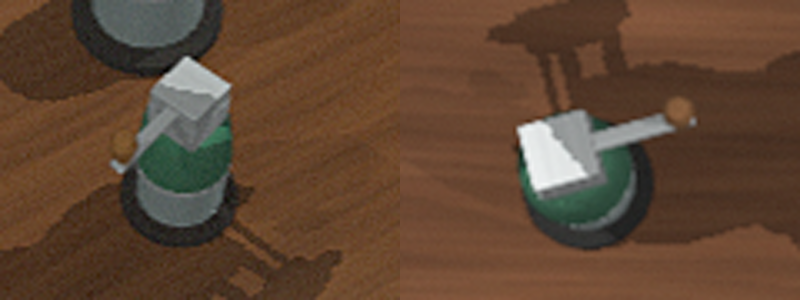

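The pictures show the hub seated: its top is at z = 0.178 m, which is the deck at 0.130 m plus the 48 mm hub. The arm points to about -72°, and the gripper is well clear.

```bash
python3 -c "
from h import *
print(close_job())"
```

```text
the job is handed in; nothing more can be done
None
```

The crank is seated on the smaller mill and wound well past the required 0.9 rad. I have let go of it and handed the job in at about 19 s of the 72 s allowed; no verdict is reported.

- **Meshing:** I gripped the grey crank by its hub flats and set it on the shaft. Turning it about 4° clockwise under a light push of about 5 N made the teeth drop in, so no rocking back was needed. The hub then slid down until it stopped on the deck.
- **Winding:** I turned the crank about 80° clockwise, following the small side forces. The wrist force readings, taken at the end of each move, stayed below about 12 N. They are not a direct reading of the force between crank and mill.
- **Final checks:** In the last pictures the hub top was at z ≈ 0.178 m, which matches the hub standing on the deck. Its centre was within about 2–3 mm of my estimate of the mill's axis. The arm had turned from about 5° to about -72°, roughly 1.3 rad, so the grip did not slip noticeably.
- **Not confirmed:** I inferred the shaft's angle from the crank, as it can't be read directly. I didn't re-measure the bottle, jar, saucer and cups afterwards, but I never moved the arm close to them.

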